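# Dock the ink tray on the press bed

### The job

Slide the wooden ink tray, with its two jars standing in it, from the plywood loading board over the raised edge onto the steel press bed: raise only its leading end over the edge, keep its rear end down, and do not carry it. Press it home against the black stop with about 10 to 15 N for a second, then leave it there flush with the stop and centred on it, both jars upright inside. Do not ram the edge or the stop, and leave the tub, the tape and the squeegee alone.

Things in the scene. Friction and masses are not known exactly. Their poses are not given: they have to be found in the camera images.
- board: fixed plywood loading board, 240 mm (x) by 320 mm (y); origin on the table under the middle of the board's edge next to the press bed; the board runs from there to local -y, its top is 30 mm above the origin. Local +y is the sliding direction; it may be turned about 0.2 rad from world y
- bed: fixed steel press bed, 280 mm (x) by 440 mm (y), parallel to the board; origin 4 mm beyond the board's edge, below the bed's square near edge; the bed runs to local +y, its top is 36 mm above its origin. It stands on levelling feet, so that its top is 6 to 10 mm higher than the board's: a sharp step, exact height unknown
- stop: fixed rigid black stop bar on the bed, 200 mm (x) by 30 mm (y) by 25 mm high; origin at the middle of the foot of its flat face that looks to -y (towards the board), level with the bed's top; axes parallel to the bed's. Set 235 to 275 mm from the bed's near edge
- tray: loose open wooden tray, 170 mm (x) by 200 mm (y), 40 mm high, walls 8 mm, floor 5 mm thick, square edges, about 0.4 kg (hidden, scaled 0.7 to 1.4) plus jars; origin at the centre of its underside. Starts on the board, local +y within about 0.12 rad of the board's +y: its +y wall is the leading end
- tray_front_near (a point): corner of the tray's leading face: tray frame x = -85, y = +100, z = +10 mm
- tray_front_far (a point): corner of the tray's leading face: tray frame x = +85, y = +100, z = +10 mm
- tray_rear (a point): middle of the tray's rear lower edge: tray frame x = 0, y = -100, z = 0 mm. The loaded tray takes up to about 8 N to slide; with the jars its centre of mass lies up to 25 mm behind its middle, and once that is past the bed's edge the tray rocks flat on the bed unless something rubbing on its rear wall holds it down
- jar_red: red ink jar with white cap, 50 mm diameter, 58 mm tall, 0.13 kg, loose in the tray behind its middle (the 80 mm behind the leading end are free); origin at the centre of its underside
- jar_blue: blue ink jar with white cap, same size, also loose in the tray; origin at the centre of its underside
- tub: bystander: white tub, 90 mm diameter, 100 mm tall, on the table along the board's +x side; origin at the centre of its underside
- tape: bystander: roll of tape lying flat on the bed behind the stop, 80 mm diameter, 22 mm high; origin at the centre of its underside
- squeegee: bystander: wooden squeegee standing on its green blade on the table along the bed's +x side, 25 mm (x) by 150 mm (y) by 68 mm high; origin at the centre of its underside

How it is judged:
On the way, in this order (a step that is already met when the one before it is completed fails the run):
1. the leading end is past the step and the tray spans it, borne by the bed while its rear end still stands over the board (y of each of tray_front_near, tray_front_far in the frame of bed above 0.01 m and contact force between tray and bed above 0.2 N and y of tray_rear in the frame of board below -0.005 m), for 0.1 s.
2. the tray is pressed against the stop with more than 5 N for 0.4 s (contact force between tray and stop above 5 N), for 0.4 s.
At the end, for the whole second after the job is handed in: The tray lies flat on the bed (within 0.03 rad and 3 mm of the bed's top), both corners of its leading face within 3.5 mm of the stop's face, its middle within 15 mm of the stop's middle sideways, at rest; both jars stand upright (within 0.1 rad) on the tray's floor, at rest (y of tray_front_near in the frame of stop between -0.0035 and 0.003 m and y of tray_front_far in the frame of stop between -0.0035 and 0.003 m and x of tray in the frame of stop between -0.015 and 0.015 m and z of tray in the frame of stop between -0.003 and 0.003 m and angle between tray's own z axis and vertical below 0.03 rad and linear speed of each of tray, jar_red, jar_blue below 0.01 m/s and angle between each of jar_red, jar_blue's own z axis and vertical below 0.1 rad and z of jar_red in the frame of tray between 0 and 0.012 m and x of jar_red in the frame of tray between -0.085 and 0.085 m and y of jar_red in the frame of tray between -0.1 and 0.1 m and z of jar_blue in the frame of tray between 0 and 0.012 m and x of jar_blue in the frame of tray between -0.085 and 0.085 m and y of jar_blue in the frame of tray between -0.1 and 0.1 m); the robot touches nothing.
It fails at once if the tray is rammed or jammed on the stop (more than 25 N) (contact force between tray and stop above 25 N).
It fails at once if the tray catches on the bed's edge or is pressed down hard on the bed (more than 50 N) (contact force between tray and bed above 50 N).
It fails at once if the tray is carried: its rear end is more than 16 mm above the board's top (z of tray_rear in the frame of board above 0.046 m).
It fails at once if the tray tips by more than 0.2 rad or a jar by more than 0.35 rad (angle between tray's own z axis and vertical above 0.2 rad or angle between any of jar_red, jar_blue's own z axis and vertical above 0.35 rad).
It fails at once if the tub, the tape or the squeegee is moved by more than 15 mm (distance of any of tub, tape, squeegee from where it was at the start of the episode above 0.015 m).
It also fails if it takes over 67 s, if anything falls off the work surface, if the arm or the gripper's body presses on something with over 40 N, if the wrist force passes 120 N, or if a joint passes its speed limit or range.

### The arm

A 6-joint arm with a two-finger parallel gripper is mounted at the origin on the work surface. World frame = base frame: x ahead of the robot, y to its left, z up, the work surface at z = 0. Lengths are in m, angles in rad, forces in N, time in s.
With the tool pointing down it reaches from about 0.35 to 0.775 m from the base axis. Payload 7.3 kg.
Tool frame: the origin (TCP) lies at the centre of the arm's flange, where the gripper is bolted on; the fingertips stand 178 mm ahead of it and the grasp point (between the pads) lies 159 mm ahead of it (tip_extent is the distance from the TCP to the fingertips, in m); z points along the fingers, y is the line along which they close (so a half turn about z gives the same grasp; the last joint's range is limited). The gripper opens to 92 mm and grips with 3 to 60 N. Pads are 19 mm wide; open, the fingers measure 130 mm over their backs; the gripper's body (75 mm by 190 mm) begins 47 mm behind the grasp point.
Start: joints at [-1.38, 0.342, 1.524, -0, 1.275, -0.146], TCP at [0.174, -0.495, 0.405] pointing down, gripper open.
Joint ranges: [-2.53, 2.53], [-0.77, 2.02], [0.04, 2.7], [-1, 4.14], [0.28, 2.66], [-3.11, 3.11]. Speed limits (rad/s): [2.57, 2.57, 3.14, 3.14, 3.14, 3.14].

### API

Orientations are given as [roll, pitch, yaw] about the fixed x, y, z axes, in that order (R = Rz(yaw) Ry(pitch) Rx(roll)).
In Python, from cell import * gives the robot as it stands.
- The arm moves only by the tool arm_command, never from a script. Its arguments are lists of equal length, an entry for each row: "xyz": the shift along the world's x, y, z in mm, a list of three; "spin": the turn about the world's z in degrees. In form: {"xyz": [[tx, ty, tz], ...], "spin": [spin, ...]}. A call has 1 to 20 rows; each row shifts and turns the commanded pose from where the row before left it; what a row does not reach is not made up. A row lasts 1/10 s, in which the tool goes at most 50 mm and 8.59 degrees, less where a joint would pass 70% of its speed; a pose out of reach is approached as far as the arm can. A call with a gripper value outside its range is refused whole. "jaw" is the opening, from -1 (shut) to 1 (fully open), set as the call begins (left out, the last holds). The fingers move at their own pace and stop on an object; "squeeze" is the grip in N (left out, the last holds). Time passes only in rows, so rows that do not move let the fingers close. It gives the time, the measured TCP pose, the force, the opening and the grip force at its end, in the units of the state.
- observe(): the state, without advancing time (a new reading comes with each control period).
- read_camera(name): name is "side" or "top" or "wrist"; returns a dict with "img" (400x640x3 uint8, red, green, blue), "depth" (400x640 float32, m along the optical axis (not along the pixel's ray), 0 where there is no reading), "fx", "fy", "cx", "cy" (pixels), "dist_coeffs" ([k1, k2, p1, p2, k3] as OpenCV has them; the pictures are not rectified), "world_from_camera" (4x4, takes a point from camera to world coordinates). Camera axes: x right, y up, looking along -z (the intrinsics and any distortion apply to the point x, -y, -z); pixel columns grow to the right and rows downward; lengths in m; the calibration is good to about 2 mm. A picture is of the moment at which its call begins.
- hand_in(): hands the job in; it is judged then, once.
The state is a dict: "time": time; "qpos": joint angles; "qvel": joint speeds; "joint_efforts": joint torques, N m; "tool_pos": TCP position; "tool_rot": TCP orientation; "contact_force": force on the tool from outside, world axes, zero at the start; "torque": the same for the moment, N m; "opening": finger opening in m; "grip_force": force on a finger pad.
Only numpy, scipy, OpenCV 4.12 (cv2) and the standard library are available. Lean on these libraries where they do the work, as an engineer would, in place of code of your own. Each camera call takes 0.05 s, during which the arm holds its last target. There are 200 camera calls.

## Working session

There is one attempt and no reset: what is moved stays moved. The work goes in short steps, Python scripts to look and compute and a tool call to move; the robot and the scene stay as the last step left them, time stands still between calls to the robot, and variables do not carry over. Pictures are saved under pics/ and viewed, at most 10 in all, crops included, and the job is handed in when it is done.

Besides the shell and the picture viewer there is one more tool, called after "Request:" as a command line: name --pt "numbers of a row" for each row, then --argument value for the rest. arm_command: Moves the arm, as the interface text tells. Its arguments: {"type":"object","properties":{"xyz":{"type":"array","items":{"type":"array","items":{"type":"number"}}},"spin":{"type":"array","items":{"type":"number"}},"jaw":{"type":"number"},"squeeze":{"type":"number"}},"required":["xyz","spin"]}

```bash
ls; mkdir -p pics; cat > h.py <<'E'
from cell import *
import numpy as np, cv2
def pts(c):
    h,w=c["depth"].shape
    u,v=np.meshgrid(np.arange(w),np.arange(h))
    K=np.array([[c["fx"],0,c["cx"]],[0,c["fy"],c["cy"]],[0,0,1]])
    n=cv2.undistortPoints(np.stack([u,v],-1).reshape(-1,1,2).astype(np.float64),K,np.array(c["dist_coeffs"])).reshape(h,w,2)
    d=c["depth"]
    P=np.stack([n[...,0]*d,-n[...,1]*d,-d,np.ones_like(d)],-1)
    P=P@np.array(c["world_from_camera"]).T
    P=P[...,:3]; P[d==0]=np.nan
    return P
E
python3 - <<'E'
from h import *
o=observe(); print(o)
for n in("top","side"):
    c=read_camera(n); cv2.imwrite(f"pics/{n}.png",c["img"][...,::-1]); np.savez(f"{n}.npz",P=pts(c),img=c["img"]); print(n,np.round(c["world_from_camera"],3))
E
```

```text
pics
{'time': 0.0, 'qpos': array([-1.38000419e+00,  3.42702933e-01,  1.52505424e+00,  2.57231586e-05,
        1.27540499e+00, -1.46032954e-01]), 'qvel': array([ 0.00014968, -0.00158929,  0.00054489, -0.00017111, -0.00081085,
        0.00030532]), 'joint_efforts': array([-8.68877196e-04, -4.31240416e+01, -2.44220889e+01,  7.16661592e-02,
        5.59264678e-02, -1.03914604e-04]), 'tool_pos': array([ 0.17348762, -0.49534775,  0.40404203]), 'tool_rot': array([-3.14004343e+00, -2.52722049e-04,  3.36817391e-01]), 'contact_force': array([ 0.11102248, -0.4100945 ,  0.06606988]), 'torque': array([-0.04690764, -0.01648006,  0.05574023]), 'grip_force': 0.0, 'opening': 0.09137127948051386}
top [[ 0.028  0.991 -0.132  0.492]
 [-0.999  0.03   0.015  0.068]
 [ 0.018  0.131  0.991  0.928]
 [ 0.     0.     0.     1.   ]]
side [[-0.694  0.44  -0.569  0.087]
 [-0.719 -0.448  0.531  0.536]
 [-0.022  0.778  0.628  0.635]
 [ 0.     0.     0.     1.   ]]
```

View pics/top.png

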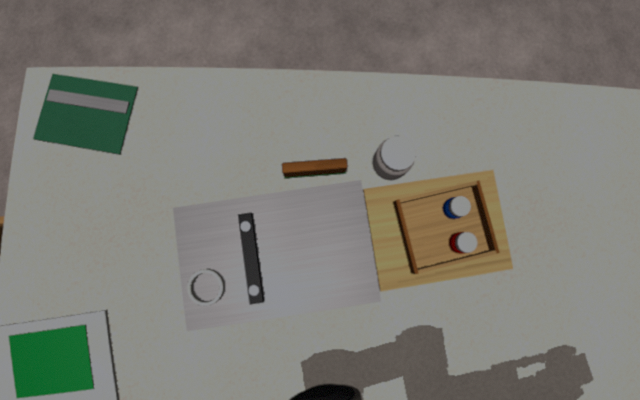

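View pics/side.png

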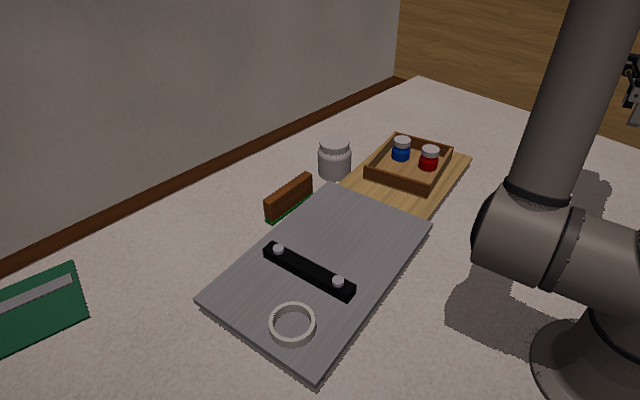

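The top view shows the bed at (175-380, 180-330), with the stop at (240-262, 212-303) and the tape at (208, 287). The board is at (365-510, 170-290), with the tray on it at (397-497, 183-272), the red jar at (464, 243) and the blue jar at (458, 207). The tub is at (396, 157) and the squeegee at (315, 167). The side view agrees, and both jars are upright in the rear half of the tray.

```bash
python3 - <<'E'
from h import *
z=np.load("top.npz");P=z["P"];img=z["img"].astype(int)
v,u=np.mgrid[:400,:640]
def show(n,m):
    q=P[m]; q=q[~np.isnan(q[:,0])]
    r=cv2.minAreaRect((q[:,:2]*1000).astype(np.float32)); print(n,len(q),"zmed",np.round(np.median(q[:,2]),4),np.round(r[0],1),np.round(r[1],1),round(r[2],2)); print(np.round(cv2.boxPoints(r),0).tolist())
Z=P[...,2]
for uu,vv,nm in((310,230,'bed'),(210,220,'bed2'),(375,200,'board'),(500,260,'board2'),(420,230,'trayfloor'),(600,200,'table'),(252,260,'stop')):print(nm,P[vv-2:vv+3,uu-2:uu+3].reshape(-1,3).mean(0).round(4))
box=lambda a,b,c,d:(u>a)&(u<b)&(v>c)&(v<d)
dark=img.sum(-1)
show('stop',box(230,272,205,310)&(Z>.053))
t=box(385,510,175,285)
show('rim',t&(Z>.062)&(Z<.08))
show('board+bed',box(170,520,160,335)&(Z>.022))
show('bed',box(170,368,177,335)&(Z>.022))
sat=img.max(-1)-img.min(-1)
show('bedsteel',box(170,395,177,335)&(Z>.022)&(Z<.05)&(sat<40))
show('boardwood',box(350,520,160,300)&(Z>.018)&(Z<.05)&(sat>45))
for nm,b in(('blue',(440,475,190,225)),('red',(446,482,228,258))):
    m=box(*b)&(Z>.085); q=P[m]; print(nm,len(q),q.mean(0).round(4))
show('tub',box(370,425,130,185)&(Z>.08)); show('sq',box(270,360,150,180)&(Z>.05))
E
```

```text
bed [0.5392 0.0767 0.0407]
bed2 [nan nan nan]
board [ 0.614  -0.0728  0.0313]
board2 [ 0.4808 -0.3707  0.0311]
trayfloor [ 0.5464 -0.1778  0.0358]
table [ 0.6356 -0.6611  0.0009]
stop [0.4683 0.2017 0.0657]
stop 1325 zmed 0.066 [473.5 207.1] [199.2  31. ] 10.14
[[373.0, 205.0], [378.0, 174.0], [574.0, 209.0], [569.0, 240.0]]
rim 1513 zmed 0.0705 [ 555.  -231.2] [170.5 202.1] 14.91
[[447.0, -156.0], [499.0, -351.0], [663.0, -307.0], [611.0, -112.0]]
board+bed 38997 zmed 0.0404 [543.1   0.6] [342.9 768.7] 10.66
[[304.0, 347.0], [446.0, -409.0], [783.0, -345.0], [641.0, 410.0]]
bed 23405 zmed 0.041 [483.4 148.3] [281.5 454.2] 10.23
[[305.0, 347.0], [385.0, -100.0], [662.0, -50.0], [582.0, 397.0]]
bedsteel 22149 zmed 0.0408 [489.4 115.3] [281.5 521.3] 10.23
[[305.0, 347.0], [397.0, -166.0], [674.0, -116.0], [582.0, 397.0]]
boardwood 10421 zmed 0.0322 [ 551.3 -223.8] [238.  319.7] 10.18
[[406.0, -87.0], [462.0, -402.0], [697.0, -360.0], [640.0, -45.0]]
blue 342 [ 0.598  -0.2514  0.0936]
red 327 [ 0.5193 -0.2641  0.0936]
tub 1008 zmed 0.1007 [ 711.7 -112.7] [76.5 77.3] 83.12
[[669.0, -146.0], [745.0, -155.0], [755.0, -79.0], [678.0, -70.0]]
sq 800 zmed 0.068 [684.9  70.5] [ 26.4 149. ] 5.81
[[664.0, 143.0], [679.0, -5.0], [706.0, -2.0], [691.0, 146.0]]
```

Request:
arm_command --pt "10 10 0" --pt "22 22 0" --pt "22 22 0" --pt "22 22 0" --pt "22 22 0" --pt "22 22 0" --pt "22 22 0" --pt "22 22 0" --pt "22 22 0" --pt "22 22 0" --pt "22 22 0" --pt "22 22 0" --pt "22 22 0" --pt "22 22 0" --pt "22 22 0" --pt "22 22 0" --pt "12 12 -20" --pt "5 5 -20" --pt "0 0 -20" --pt "0 0 0" --spin '[-1,-1,-1,-1,-0.4,0,0,0,0,0,0,0,0,0,0,0,0,0,0,0]' --jaw 0.0

```text
time: 2.1
tool_pos: [0.5299, -0.1379, 0.3418]
tool_rot: [-3.138, 0.005, 0.261]
contact_force: [0.1, 0.3, -0.6]
opening: 0.0458
grip_force: 0.0
```

Request:
arm_command --pt "0 0 -10" --pt "0 0 -16" --pt "0 0 -16" --pt "0 0 -16" --pt "0 0 -16" --pt "0 0 -12" --pt "0 0 -10" --pt "0 0 -8" --pt "0 0 -6" --pt "0 0 -6" --pt "0 0 0" --pt "0 0 0" --spin '[0,0,0,0,0,0,0,0,0,0,0,0]'

```text
time: 3.3
tool_pos: [0.5306, -0.1385, 0.2289]
tool_rot: [3.141, -0.0, 0.26]
contact_force: [0.7, -0.1, 0.1]
opening: 0.0459
grip_force: 0.0
```

Request:
arm_command --pt "0 0 0" --pt "0 0 0" --pt "0 0 0" --pt "0 0 0" --pt "0 0 0" --pt "0 0 0" --pt "0 0 0" --pt "0 0 0" --spin '[0,0,0,0,0,0,0,0]' --jaw -1 --squeeze 20

```text
time: 4.1
tool_pos: [0.5305, -0.1384, 0.2288]
tool_rot: [-3.141, 0.0, 0.26]
contact_force: [-0.5, 1.7, 1.9]
opening: 0.0079
grip_force: 20.0
```

Request:
arm_command --pt "0 0 1" --pt "0 0 2" --pt "0 0 2" --pt "0 0 2" --pt "0 0 2" --pt "0 0 2" --pt "0 0 2" --pt "0 0 1" --pt "0 0 0" --pt "0 0 0" --spin '[0,0,0,0,0,0,0,0,0,0]'

```text
time: 5.1
tool_pos: [0.5305, -0.1384, 0.2427]
tool_rot: [-3.142, 0.0, 0.26]
contact_force: [-1.3, -0.3, -4.4]
opening: 0.0085
grip_force: 20.2
```

```bash
cat >> h.py <<'E'
X=np.array([.9842,.1771]);Y=np.array([-.1771,.9842]);E0=np.array([.5223,-.0624])
def tray(name="p"):
    "rim points -> fitted plane in bed frame (x,y from bed edge mid), z"
    c=read_camera("top");P=pts(c);I=c["img"].astype(int);cv2.imwrite(f"pics/{name}.png",c["img"][...,::-1])
    d=P[...,:2]-E0; L=np.stack([d@X,d@Y,P[...,2]],-1)
    br=(I[...,0]-I[...,2]>25)
    m=br&(L[...,2]>.060)&(L[...,2]<.105)&(abs(L[...,0])<.13)&(L[...,1]>-.33)&(L[...,1]<.27)
    q=L[m]; r=cv2.minAreaRect((q[:,:2]*1000).astype(np.float32))
    A=np.c_[q[:,:2]-q[:,:2].mean(0),np.ones(len(q))];k=np.linalg.lstsq(A,q[:,2],rcond=None)[0]
    print(len(q),"rect",np.round(r[0],1),np.round(r[1],1),round(r[2],2),"slope",k.round(3))
    for s in np.arange(-.32,.27,.02):
        w=q[(q[:,1]>=s)&(q[:,1]<s+.02)]
        if len(w)>20:print(round(s,2),np.round(np.median(w[:,2]),4),end="; ")
    print()
E
python3 -c "
from h import *
tray('lift')
o=observe();print(o['contact_force'],o['tool_pos'])"
```

```text
577 rect [   2.4 -171.8] [170.1 202.1] 4.69 slope [-0.008  0.058  0.076]
-0.28 0.0704; -0.26 0.0704; -0.24 0.0732; -0.22 0.0746; -0.2 0.0761; -0.18 0.0779; -0.16 0.0798; -0.14 0.0809; -0.12 0.0815; -0.1 0.0829; -0.08 0.0838; 
[ 0.57602812 -0.88011538 -4.70835123] [ 0.53048442 -0.13843494  0.24265348]
```

Request:
arm_command --pt "0 1 1" --pt "0 3 0.5" --pt "-0.7 5 0" --pt "-0.7 5 0" --pt "-0.7 5 0" --pt "-0.7 5 0" --pt "-0.7 5 0" --pt "-0.7 5 0" --pt "-0.7 5 0" --pt "-0.7 5 0" --pt "-0.7 5 0" --pt "-0.7 5 0" --pt "-0.7 5 0" --pt "-0.7 5 0" --pt "-0.7 5 0" --spin '[0,0,-0.4,-0.4,-0.4,-0.4,-0.4,-0.4,-0.4,-0.4,-0.4,-0.4,-0.4,0,0]'

```text
time: 6.65
tool_pos: [0.5213, -0.0691, 0.2442]
tool_rot: [3.142, 0.0, 0.183]
contact_force: [0.3, -1.1, -5.9]
opening: 0.0087
grip_force: 20.4
```

```bash
python3 -c "
from h import *
tray('d1')
o=observe();print(o['contact_force'],o['tool_pos'],o['grip_force'])"
```

```text
728 rect [  -1.9 -102.7] [170.5 202.1] 0.55 slope [-0.003  0.071  0.076]
-0.22 0.0709; -0.2 0.0708; -0.18 0.0727; -0.16 0.0753; -0.14 0.0764; -0.12 0.0783; -0.1 0.0792; -0.08 0.0812; -0.06 0.0819; -0.04 0.0842; -0.02 0.0854; 
[-0.56159421  1.38045982 -4.80136899] [ 0.52115774 -0.06843158  0.24418589] 20.23073147982359
```

Request:
arm_command --pt "-0.3 2 0" --pt "-0.5 4 0" --pt "-0.6 5 0" --pt "-0.6 5 0" --pt "-0.6 5 0" --pt "-0.6 5 0" --pt "-0.6 5 0" --pt "-0.6 5 0" --pt "-0.6 4 0" --pt "0 0 -0.5" --pt "0 0 -1" --pt "0 0 -1" --pt "0 0 -0.5" --pt "0 0 0" --pt "0 0 0" --spin '[0,-0.3,-0.3,0,0,0,0,0,0,0,0,0,0,0,0]'

```text
time: 8.2
tool_pos: [0.5164, -0.0296, 0.2412]
tool_rot: [3.142, 0.0, 0.173]
contact_force: [-0.3, 0.6, -3.5]
opening: 0.0084
grip_force: 20.0
```

```bash
python3 -c "
from h import *
tray('d2')
o=observe();print(o['contact_force'],o['tool_pos'],o['grip_force'])"
```

```text
990 rect [ -1.1 -64.2] [201.8 171.1] 89.86 slope [0.001 0.058 0.073]
-0.18 0.0706; -0.16 0.0702; -0.14 0.0722; -0.12 0.0735; -0.1 0.074; -0.08 0.076; -0.06 0.0779; -0.04 0.0786; -0.02 0.0801; 0.0 0.0815; 0.02 0.082; 
[-0.02457119  1.50202888 -4.7308761 ] [ 0.5164319  -0.02959911  0.24125077] 20.046980315528344
```

Request:
arm_command --pt "0 0 -0.5" --pt "0 0 -0.5" --pt "0 0 -0.5" --pt "0 0 -0.5" --pt "0 0 0" --pt "0 0 0" --spin '[0,0,0,0,0,0]'

```text
time: 8.85
tool_pos: [0.5163, -0.0293, 0.2406]
tool_rot: [3.141, -0.001, 0.173]
contact_force: [-5.2, 2.0, 9.5]
opening: 0.0086
grip_force: 20.1
```

Request:
arm_command --pt "0 0 1.4" --pt "-0.3 2 0.2" --pt "-0.6 4 0.3" --pt "-0.6 4 0.3" --pt "-0.6 4 0.4" --pt "-0.6 4 0.4" --pt "-0.6 4 0.4" --pt "-0.6 4 0.5" --pt "-0.6 4 0.5" --pt "-0.6 4 0.5" --pt "-0.6 4 0.6" --pt "-0.6 4 0.6" --pt "-0.6 4 0.7" --pt "-0.6 4 0.7" --pt "-0.3 2 0.3" --pt "0 0 0" --spin '[0,0,0,0,0,0,0,0,0,0,0,0,0,0,0,0]'

```text
time: 10.45
tool_pos: [0.5084, 0.023, 0.247]
tool_rot: [-3.141, 0.0, 0.173]
contact_force: [-0.1, 1.1, -2.8]
opening: 0.0088
grip_force: 20.4
```

```bash
python3 -c "
from h import *
tray('d3')
o=observe();print(o['contact_force'],o['tool_pos'],o['grip_force'])"
```

```text
1061 rect [  0.4 -10.8] [201.2 171.1] 89.67 slope [-0.001  0.087  0.076]
-0.12 0.0705; -0.1 0.0726; -0.08 0.0745; -0.06 0.0759; -0.04 0.0776; -0.02 0.0795; 0.0 0.0814; 0.02 0.0832; 0.04 0.0848; 0.06 0.0869; 0.08 0.0881; 
[-0.64875854  0.57857276 -3.16085311] [0.50846968 0.02293027 0.24705277] 20.36580985877663
```

Request:
arm_command --pt "-0.3 2 0" --pt "-0.7 4 0" --pt "-0.7 4 0" --pt "-0.7 4 0" --pt "-0.7 4 -0.3" --pt "-0.7 4 -0.5" --pt "-0.7 4 -0.5" --pt "-0.7 4 -0.6" --pt "-0.7 4 -0.6" --pt "-0.7 4 -0.6" --pt "-0.7 4 -0.6" --pt "-0.7 4 -0.6" --pt "-0.7 4 -0.6" --pt "-0.7 4 -0.6" --pt "-0.7 4 -0.5" --pt "-0.4 2 0" --pt "0 0 0" --spin '[0,0,0,0,0,0,0,0,0,0,0,0,0,0,0,0,0]'

```text
time: 12.2
tool_pos: [0.498, 0.083, 0.241]
tool_rot: [-3.141, 0.0, 0.173]
contact_force: [0.2, 1.9, -2.0]
opening: 0.0078
grip_force: 19.9
```

```bash
python3 -c "
from h import *
tray('d4')
o=observe();print(o['contact_force'],o['tool_pos'],o['grip_force'])"
```

```text
1179 rect [ 0.7 49.6] [200.4 170.7] 89.76 slope [-0.001  0.018  0.079]
-0.06 0.0793; -0.04 0.0798; -0.02 0.0803; 0.0 0.0807; 0.02 0.0803; 0.04 0.0804; 0.06 0.0815; 0.08 0.0816; 0.1 0.0813; 0.12 0.082; 0.14 0.083; 
[-0.23862078  2.67890164 -2.33465125] [0.49799284 0.08295777 0.24106107] 19.922054708003998
```

Request:
arm_command --pt "0 0 -0.5" --pt "-0.3 2 -0.5" --pt "-0.7 4 -0.4" --pt "-0.7 4 0" --pt "-0.7 4 0" --pt "-0.7 4 0" --pt "-0.7 4 0" --pt "-0.7 4 0" --pt "-0.7 4 0" --pt "-0.7 4 0" --pt "-0.7 4 0" --pt "-0.7 4 0" --pt "-0.7 4 0" --pt "-0.7 4 0" --pt "-0.7 4 0" --pt "-0.7 4 0" --pt "-0.4 2 0" --pt "0 0 0" --spin '[0,0,0,0,0,0,0,0,0,0,0,0,0,0,0,0,0,0]'

```text
time: 14.05
tool_pos: [0.4875, 0.143, 0.2396]
tool_rot: [-3.141, 0.0, 0.173]
contact_force: [0.4, 2.0, -1.8]
opening: 0.0078
grip_force: 20.0
```

Request:
arm_command --pt "0 0 0" --pt "0 0 0" --pt "0 0 0" --pt "0 0 0" --spin '[0,0,0,0]' --jaw -0.5

```text
time: 14.45
tool_pos: [0.4877, 0.1424, 0.2399]
tool_rot: [3.141, -0.001, 0.173]
contact_force: [0.8, 0.7, -0.5]
opening: 0.0227
grip_force: 0.0
```

```bash
python3 -c "
from h import *
tray('d5')
o=observe();print(o['contact_force'],o['tool_pos'],o['opening'])"
```

```text
1102 rect [  1.6 111.3] [199.3 170. ] 89.59 slope [0.001 0.    0.079]
0.0 0.0803; 0.02 0.0803; 0.04 0.0802; 0.06 0.0805; 0.08 0.0806; 0.1 0.08; 0.12 0.0805; 0.14 0.0805; 0.16 0.0802; 0.18 0.0801; 0.2 0.0801; 
[-0.77497641 -0.27490238  0.51573898] [0.48768135 0.14244115 0.23977743] 0.0225013996312795
```

View pics/d5.png

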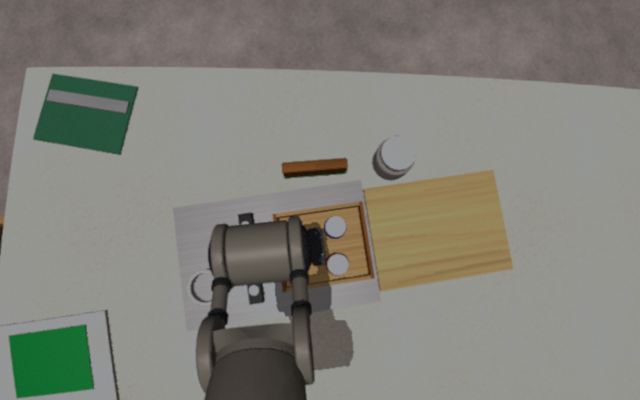

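Request:
arm_command --pt "0 0 5" --pt "0 0 15" --pt "0 0 25" --pt "0 0 25" --pt "0 0 15" --pt "0 0 5" --pt "0 0 0" --spin '[0,0,0,0,0,0,0]'

```text
time: 15.2
tool_pos: [0.4876, 0.1425, 0.3303]
tool_rot: [3.141, -0.001, 0.173]
contact_force: [-0.8, -0.5, -0.5]
opening: 0.023
grip_force: 0.0
```

Request:
arm_command --pt "3 -17 0" --pt "3 -17 0" --pt "3 -17 0" --pt "3 -17 0" --pt "3 -17 0" --pt "3 -17 0" --pt "3 -17 0" --pt "3 -17 0" --pt "3 -17 0" --pt "3 -17 0" --pt "3 -17 0" --pt "3 -17 0" --pt "3 -17 0" --pt "2.6 -17 0" --pt "0 0 0" --pt "0 0 0" --spin '[6,7,7,7,7,7,7,7,7,7,7,7,7.2,0,0,0]' --jaw 1

```text
time: 16.8
tool_pos: [0.529, -0.0956, 0.329]
tool_rot: [-3.141, -0.001, 1.744]
contact_force: [0.1, -0.4, 0.5]
opening: 0.0918
grip_force: 0.0
```

```bash
python3 -c "
from h import *
tray('d6')
o=observe();print(o['contact_force'],o['tool_pos'],o['tool_rot'],o['opening'],o['qpos'])"
```

```text
1457 rect [  1.2 111. ] [200.6 170.7] 89.6 slope [0.001 0.002 0.079]
0.0 0.0803; 0.02 0.0801; 0.04 0.0806; 0.06 0.0807; 0.08 0.0804; 0.1 0.08; 0.12 0.0808; 0.14 0.0805; 0.16 0.0801; 0.18 0.0805; 0.2 0.0803; 
[0.749736   1.10549821 0.3235384 ] [ 0.52902298 -0.09517603  0.32917287] [-3.14080589e+00 -8.15650984e-04  1.74492908e+00] 0.09161977990915823 [-3.20713684e-01  4.36755113e-01  1.60075280e+00  3.85183071e-04
  1.10516451e+00 -4.95019889e-01]
```

Request:
arm_command --pt "0 0 -8" --pt "0 0 -16" --pt "0 0 -20" --pt "0 0 -20" --pt "0 0 -16" --pt "0 0 -10" --pt "0 0 -5" --pt "0 0 0" --pt "-0.5 3 0" --pt "-0.9 5 0" --pt "-0.9 5 0" --pt "-0.9 5 0" --pt "-0.9 5 0" --pt "-0.7 4 0" --pt "-0.5 3 0" --pt "-0.4 2 0" --pt "0 0 0" --spin '[0.2,0,0,0,0,0,0,0,0,0,0,0,0,0,0,0,0]'

```text
time: 18.55
tool_pos: [0.5235, -0.0633, 0.2346]
tool_rot: [3.142, -0.0, 1.751]
contact_force: [0.6, 0.1, 0.4]
opening: 0.0922
grip_force: 0.0
```

Request:
arm_command --pt "-0.4 2 0" --pt "-0.4 2 0" --pt "-0.4 2 0" --pt "-0.4 2 0" --pt "-0.4 2 0" --pt "0 0 0" --spin '[0,0,0,0,0,0]'

```text
time: 19.15
tool_pos: [0.5215, -0.0533, 0.2347]
tool_rot: [3.141, -0.0, 1.751]
contact_force: [1.8, -2.6, -0.7]
opening: 0.0915
grip_force: 0.8
```

```bash
python3 -c "
from h import *
tray('d7')
o=observe();print(o['contact_force'],o['tool_pos'],(o['tool_pos'][:2]-E0)@Y)"
```

```text
1017 rect [  0.6 128.2] [170.4 181.4] 0.09 slope [-0.001  0.003  0.079]
0.04 0.0804; 0.06 0.0805; 0.08 0.0805; 0.1 0.0792; 0.12 0.0805; 0.14 0.0803; 0.16 0.08; 0.18 0.0805; 0.2 0.0805; 
[ 0.80176945 -1.37580231 -0.01718415] [ 0.52150283 -0.053297    0.23467637] 0.009100349156641988
```

Request:
arm_command --pt "-0.3 1.5 0" --pt "-0.5 3 0" --pt "-0.5 3 0" --pt "-0.5 3 0" --pt "-0.5 3 0" --pt "-0.5 3 0" --pt "-0.5 3 0" --pt "-0.5 3 0" --pt "-0.5 3 0" --pt "-0.5 3 0" --pt "-0.4 2 0" --pt "-0.2 1 0" --pt "0 0 0" --spin '[0,0,0,0,0,0,0,0,0,0,0,0,0]'

```text
time: 20.5
tool_pos: [0.5161, -0.0218, 0.2347]
tool_rot: [3.141, -0.0, 1.751]
contact_force: [0.8, -1.4, 0.8]
opening: 0.0919
grip_force: 0.7
```

```bash
python3 -c "
from h import *
tray('d8')
o=observe();print(o['contact_force'],o['tool_pos'],(o['tool_pos'][:2]-E0)@Y)"
```

```text
1001 rect [  1.  161.7] [179.3 170. ] 89.98 slope [-0.     0.001  0.079]
0.06 0.08; 0.08 0.0803; 0.1 0.0802; 0.12 0.08; 0.14 0.0801; 0.16 0.0807; 0.18 0.0802; 0.2 0.0804; 0.22 0.0809; 0.24 0.0805; 
[ 0.44565053 -0.40426626  1.0353873 ] [ 0.51609168 -0.02177766  0.23465733] 0.04107999665742268
```

Request:
arm_command --pt "-0.1 0.8 0" --pt "-0.2 1 0" --pt "-0.2 1 0" --pt "-0.2 1 0" --pt "-0.1 0.5 0" --pt "-0.1 0.5 0" --spin '[0,0,0,0,0,0]'

```text
time: 21.15
tool_pos: [0.5152, -0.0172, 0.2347]
tool_rot: [3.141, 0.0, 1.751]
contact_force: [0.3, -4.7, 0.9]
opening: 0.0919
grip_force: 1.9
```

Request:
arm_command --pt "-0.1 0.4 0" --pt "0 0.4 0" --pt "-0.1 0.4 0" --pt "0 0 0" --spin '[0,0,0,0]'

```text
time: 21.55
tool_pos: [0.515, -0.0159, 0.2347]
tool_rot: [3.141, -0.0, 1.751]
contact_force: [0.2, -3.8, 0.6]
opening: 0.0917
grip_force: 1.7
```

Request:
arm_command --pt "-0.1 0.4 0" --pt "0 0.4 0" --pt "0 0 0" --spin '[0,0,0]'

```text
time: 21.85
tool_pos: [0.5149, -0.0151, 0.2346]
tool_rot: [3.142, -0.0, 1.751]
contact_force: [-0.2, -3.5, 1.4]
opening: 0.0919
grip_force: 1.8
```

Request:
arm_command --pt "-0.1 0.4 0" --pt "0 0.4 0" --pt "0 0 0" --spin '[0,0,0]'

```text
time: 22.15
tool_pos: [0.5148, -0.0144, 0.2347]
tool_rot: [3.141, 0.0, 1.751]
contact_force: [-0.0, -4.2, 1.5]
opening: 0.0922
grip_force: 1.9
```

Request:
arm_command --pt "-0.1 0.4 0" --pt "0 0.4 0" --pt "0 0 0" --spin '[0,0,0]'

```text
time: 22.45
tool_pos: [0.5148, -0.014, 0.2347]
tool_rot: [3.142, 0.001, 1.751]
contact_force: [0.7, -6.8, 1.5]
opening: 0.0918
grip_force: 3.3
```

Contact with the stop seems to be starting.

Request:
arm_command --pt "0 0.3 0" --pt "-0.1 0.3 0" --pt "0 0 0" --spin '[0,0,0]'

```text
time: 22.75
tool_pos: [0.5147, -0.0138, 0.2347]
tool_rot: [3.141, 0.002, 1.751]
contact_force: [0.5, -9.4, 0.6]
opening: 0.0917
grip_force: 4.7
```

Request:
arm_command --pt "0 0.3 0" --pt "0 0 0" --spin '[0,0]'

```text
time: 22.95
tool_pos: [0.5147, -0.0137, 0.2347]
tool_rot: [3.142, 0.002, 1.751]
contact_force: [-0.9, -10.7, 1.2]
opening: 0.0917
grip_force: 5.4
```

Request:
arm_command --pt "0 0.4 0" --pt "-0.1 0.4 0" --pt "0 0 0" --spin '[0,0,0]'

```text
time: 23.25
tool_pos: [0.5146, -0.0135, 0.2347]
tool_rot: [-3.142, 0.003, 1.751]
contact_force: [-0.3, -15.1, 0.5]
opening: 0.0918
grip_force: 7.3
```

```bash
python3 -c "
from h import *
tray('d9')
for i in range(3): read_camera('side');o=observe();print(o['contact_force'],o['tool_pos'],(o['tool_pos'][:2]-E0)@Y)"
```

```text
1033 rect [  0.2 171.5] [174.6 182.1] 0.04 slope [ 0.    -0.008  0.078]
0.08 0.0806; 0.1 0.0803; 0.12 0.0797; 0.14 0.0803; 0.16 0.0802; 0.18 0.0803; 0.2 0.0801; 0.22 0.0807; 0.24 0.0801; 0.26 0.0656; 
[ -0.60361894 -14.56227695   0.59229817] [ 0.51463752 -0.01355025  0.23468619] 0.04943495139442462
[-1.10589561e+00 -1.51757162e+01 -1.40910149e-02] [ 0.51465284 -0.01352656  0.23468721] 0.04945554911840458
[ -1.03486712 -14.64036597   0.22495506] [ 0.51465654 -0.01354338  0.234707  ] 0.04943834255780043
```

Request:
arm_command --pt "0 0 0" --pt "0 0 0" --pt "0 0 0" --pt "0 0 0" --pt "0 0 0" --pt "0 0 0" --pt "0 0 0" --pt "0 0 0" --pt "0 0 0" --pt "0 0 0" --spin '[0,0,0,0,0,0,0,0,0,0]'

```text
time: 24.45
tool_pos: [0.5147, -0.0135, 0.2347]
tool_rot: [3.142, 0.003, 1.751]
contact_force: [-0.1, -14.1, 0.1]
opening: 0.0919
grip_force: 7.3
```

Request:
arm_command --pt "0 -0.5 0" --pt "0.1 -1 0" --pt "0.2 -1 0" --pt "0.4 -2 0" --pt "0.7 -4 0" --pt "1.4 -8 0" --pt "1.8 -10 0" --pt "1.8 -10 0" --pt "0 0 10" --pt "0 0 30" --pt "0 0 40" --pt "0 0 30" --pt "0 -30 10" --pt "0 -30 0" --pt "0 -30 0" --pt "0 -30 0" --pt "0 -10 0" --pt "0 0 0" --spin '[0,0,0,0,0,0,0,0,0,0,0,0,0,0,0,0,0,0]'

```text
time: 26.25
tool_pos: [0.5207, -0.1794, 0.355]
tool_rot: [3.141, -0.0, 1.748]
contact_force: [0.6, -0.1, 0.2]
opening: 0.092
grip_force: 0.0
```

```bash
python3 - <<'E'
from h import *
tray('fin')
c=read_camera("side"); cv2.imwrite("pics/fs.png",c["img"][...,::-1])
c=read_camera("top");P=pts(c);d=P[...,:2]-E0;L=np.stack([d@X,d@Y,P[...,2]],-1);I=c["img"].astype(int)
m=(L[...,2]>.072)&(L[...,2]<.088)&(abs(L[...,0])<.1)&(L[...,1]>.22)&(L[...,1]<.28)
q=L[m]
for a in np.arange(-.08,.08,.04):
    w=q[(q[:,0]>a)&(q[:,0]<a+.04)]; print(round(a,2),len(w),w[:,1].min().round(4),w[:,1].max().round(4))
for a in np.arange(-.1,.1,.04):
    w=L[(L[...,2]>.060)&(L[...,2]<.070)&(I.max(-1)<70)&(L[...,0]>a)&(L[...,0]<a+.04)&(L[...,1]>.24)&(L[...,1]<.32)]; print('stop',len(w),w[:,1].min().round(4),w[:,1].max().round(4))
E
```

```text
1491 rect [  1.7 160.9] [203.8 171.6] 89.81 slope [-0.    -0.006  0.079]
0.04 0.0812; 0.06 0.0805; 0.08 0.0804; 0.1 0.0802; 0.12 0.0804; 0.14 0.0799; 0.16 0.0809; 0.18 0.0805; 0.2 0.0804; 0.22 0.0809; 0.24 0.0804; 0.26 0.066; 
-0.08 180 0.2206 0.2799
-0.04 79 0.2505 0.259
0.0 77 0.2506 0.2588
0.04 154 0.2206 0.2799
stop 96 0.2505 0.2861
stop 204 0.2502 0.2863
stop 211 0.2504 0.2863
stop 200 0.2506 0.2868
stop 99 0.2504 0.2873
```

View pics/fs.png

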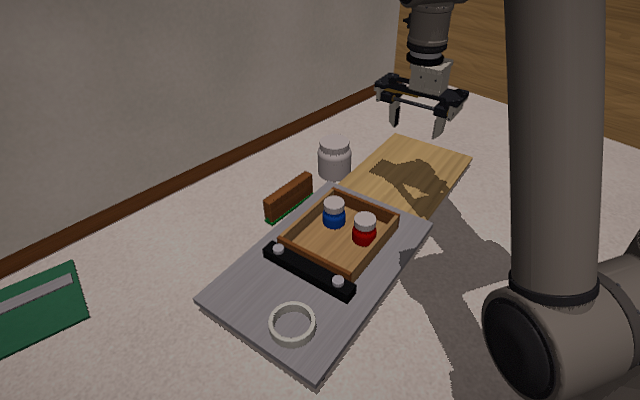

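The side view shows the tray flat against the stop and centred on it (front wall from (280, 240) to (355, 275)). The jars are upright at (334, 212) and (364, 228), and the gripper is clear of everything.

```bash
python3 -c "
from h import *
print(hand_in())"
```

```text
the job is handed in; nothing more can be done
None
```

I slid the tray over the step onto the press bed, pressed it on the stop at about 14–15 N (wrist reading) for over a second, and handed it in; my last check, before any verdict, showed it flat, flush and about 2 mm off centre, both jars upright and the bystanders untouched.

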